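# Hold the green filter in the photometer's beam

## Task

Slide the photometer's flat cover fully open, then take the paddle with the green handle out of the stand and pass its plate straight down through the narrow slot until the white line on the plate is level with the photometer's top. Finish while still holding it there, still and upright in the gripper, not resting on the chamber floor. Leave the other two paddles and everything else on the bench where they stand.

Things in the scene. Friction and masses are not known exactly. Their poses are not given: they have to be found in the camera images.
- photometer: Grey box with a white top, 130 mm (its x) by 200 mm (its y) by 80 mm high, fixed; origin at the centre of its underside, z up. Light barrels stick out of its x faces (22 mm at +x, 10 mm at -x) 42 mm above the worktop. The chamber under the slot is hollow down to a floor 74 mm below the top. Its yaw lies within 0.3 rad of 0.
- slot_mouth (a point): Centre of the slot in the photometer's top, level with the top face (80 mm above the worktop; 40 mm towards the photometer's +y from its middle); axes as the photometer's. The slot goes through the 6 mm top plate; it is 52 mm long along x and 10 mm wide along y, sharp edged. At the start the cover lies over it.
- cover (a joint): Flat blue cover, m: 0 = shut, centred over the slot; 0.055 = fully open, at its stop. It slides along the photometer's -y as the value grows, against 2 N of friction, and stays where left. Starts at 0 to 0.012. The cover lies on the top and is 74 mm (x) by 40 mm (y) by 4 mm. Its rails stand 7 mm above the top, 37 to 44 mm either side of the slot's centre in x.
- cover_grip (a point): Centre of the upper edge of the black upright grip on the cover, moving with it (108 mm above the worktop); axes as the photometer's. The grip is 40 mm long (x), 10 mm thick (y) and stands 24 mm up from the cover; pinch it across y or push it.
- paddle_stand: White stand block, 215 mm (its x) by 56 mm by 40 mm high, fixed; origin at the centre of its underside. Three slots in a row along its x, 66 mm apart (the middle one at the centre), each 52 by 10 mm and 34 mm deep, hold the paddles upright. Its yaw lies within 0.3 rad of 0. Which paddle is in which slot varies.
- paddle_green: Paddle with GREEN handle and green glass disc, loose, 0.04 to 0.09 kg, 120 mm tall, upright in the stand. Origin: centre of its lower edge (at first 6 mm above the worktop); z up, x along its width. Black plate 50 (x) by 8 (y) by 74 mm tall, its lowest 6 mm tapered to 44 by 4.5 mm. Handle above, 30 (x) by 12 mm (y), from 74 to 120 mm: pinch it across y. Same when turned half round.
- green_line (a point): The white line round the green paddle's plate, on its axis, 62 mm above its lower edge (12 mm below the handle); axes as the paddle's.
- paddle_red: Same paddle with red handle and glass, in the same row; stays in the stand.
- paddle_yellow: Same paddle with yellow handle and glass, in the same row; stays in the stand.
- beaker_250: Bystander, loose: clear 250 ml beaker, 78 mm wide, 95 mm tall; origin at the centre of its underside. Leave alone.
- graduated_cylinder: Bystander, loose: clear measuring cylinder on a blue foot, 63 mm wide, 197 mm tall; origin at the centre of its underside. Leave alone.
- flask_250: Bystander, loose: clear round flask with a long neck and a blue stopper, 80 mm wide, 237 mm tall; origin at the centre of its underside. Leave alone.

How it is judged:
By the outcome, as a careful person would: the job done as asked, in the order asked, and still so for the second after the job is handed in, while the arm keeps its last pose, push and grip.
It also fails if it takes over 58 s, if anything falls off the work surface, if the arm or the gripper's body presses on something with over 40 N, if the wrist force passes 120 N, or if a joint passes its speed limit or range.

## Robot

A 6-joint arm with a two-finger parallel gripper is mounted at the origin on the work surface; the furniture and walls round the work are solid. World frame = base frame: x ahead of the robot, y to its left, z up, the work surface at z = 0. Lengths are in m, angles in rad, forces in N, time in s.
With the tool pointing down it reaches from about 0.275 to 0.825 m from the base axis. Payload 5.2 kg.
Tool frame: the origin (TCP) lies midway between the tips of the shut fingers; the grasp point (between the pads) lies 19 mm behind it; x points along the fingers, y is the direction in which the jaws open and shut, and the axes are right-handed (so a half turn about x gives the same grasp; the last joint's range is limited). The gripper opens to 93 mm and grips with 3 to 60 N. Pads are 15 mm wide; open, the fingers measure 128 mm over their backs; the gripper's body (75 mm by 188 mm) begins 65 mm behind the grasp point.
Start: joints at [1.117, 0.259, 1.535, -0, 1.348, -0.203], TCP at [0.136, 0.533, 0.219] pointing down, gripper open.
Joint ranges: [-3.14, 3.14], [-0.91, 2.08], [0.19, 2.58], [-1.22, 4.36], [0.22, 2.71], [-3.12, 3.12]. Speed limits (rad/s): [2.57, 2.57, 3.14, 3.14, 3.14, 3.14].

## Interface

Orientations are given as a rotation vector (axis times angle).
In Python, from workcell import get_obs, capture, get_calibration, close_job, masks_of, pinpoint gives the robot as it stands.
- The arm moves only by the tool jog_arm, never from a script. Its argument "increments" is text: rows parted by semicolons, each of 7 numbers parted by spaces: the turn, a rotation vector about the tool's x, y, z in degrees, then the shift along the tool's x, y, z in mm, then the closure, from -1 (fully open) to 1 (shut). In form: wx wy wz dx dy dz hand; .... A call has 1 to 12 rows; each row shifts and turns the pose as measured when the row begins, along the tool's axes as they then stand; what a row does not reach is not made up. A row lasts 1/12 s, in which the tool goes at most 41.7 mm and 7.16 degrees, less where a joint would pass 70% of its speed; a pose out of reach is approached as far as the arm can. A call is refused whole if a number of a shift passes 41.7 or a number of a turn 7.16, either way. A call with a gripper value outside its range is refused whole. The fingers move at their own pace and stop on an object; "squeeze" is the grip in N (left out, the last holds). Time passes only in rows, so rows that do not move let the fingers close. It gives the time, the measured TCP pose, the force and the opening at its end, in the units of the state.
- get_obs(): the state, without advancing time (a new reading comes with each control period).
- capture(name): name is "side" or "top"; returns the picture (400x640x3 uint8, red, green, blue); there is no depth.
- get_calibration(name): a dict with "K" (3x3 intrinsics, pixels), "dist_coeffs" ([k1, k2, p1, p2, k3] as OpenCV has them; the pictures are not rectified), "extrinsics" (4x4, takes a point from camera to world coordinates). Camera axes: x right, y up, looking along -z (the intrinsics and any distortion apply to the point x, -y, -z); pixel columns grow to the right and rows downward; lengths in m; the calibration is good to about 2 mm. A picture is of the moment at which its call begins. get_calibration takes no time and is no camera call.
- close_job(): hands the job in, once; it reports no verdict.
Trained networks look in the newest picture that a camera, given by its name, has taken for a name from the list of things; names that differ only in an ending like _2 or _b are one class to them, and where a whole thing is asked for, a point or a joint stands for the part that bears it (a point fixed in the world has none). Each returns a list of dicts, best first, with "confidence" (0 to 1); they miss things now and then, are a little off and sometimes report something else, mostly with a low value. They report only what shows in the picture. A call takes as long as a camera call.
- masks_of(camera, label): "mask" (400x640 bool, what is visible of it) and "point" ([row, column] in pixels, amid what is visible of it).
- pinpoint(camera, label): "point" ([row, column] in pixels: a listed point, or the origin of a listed thing).
The state is a dict: "time_s": time; "qpos": joint angles; "qd": joint speeds; "tau": joint torques, N m; "position": TCP position; "tcp_rot": TCP orientation; "contact_force": force on the tool from outside, world axes, zero at the start; "moment": the same for the moment, N m; "grip_width": opening from 0.0 (shut) to 1.0 (fully open).
Only numpy, scipy, OpenCV 4.12 (cv2) and the standard library are available. Lean on these libraries where they do the work, as an engineer would, in place of code of your own. Each camera call takes 0.05 s, during which the arm holds its last target.

## Working session

There is one attempt and no reset: what is moved stays moved. The work goes in short steps, Python scripts to look and compute and a tool call to move; the robot and the scene stay as the last step left them, time stands still between calls to the robot, and variables do not carry over. Pictures are saved under pics/ and viewed, and the job is handed in when it is done.

Besides the shell and the picture viewer there is one more tool, called after "Request:" as name(argument=value, ...) on one line, values as JSON. jog_arm: Moves the arm, as the interface text tells. Its arguments: {"type":"object","properties":{"increments":{"type":"string"},"squeeze":{"type":"number"}},"required":["increments"]}

```bash
ls; mkdir -p pics; python3 - <<'E'
from workcell import *
import cv2, json, numpy as np
o=get_obs()
for k,v in o.items(): print(k,np.round(v,3))
for n in("side","top"):
    im=capture(n); cv2.imwrite(f"pics/{n}0.png",im[:,:,::-1])
    c=get_calibration(n); print(n,{k:np.round(v,4).tolist() for k,v in c.items()})
    for l in("photometer","slot_mouth","cover_grip","paddle_stand","paddle_green","green_line","paddle_red","paddle_yellow"):
        print(l,[(np.round(d["point"],1).tolist(),round(d["confidence"],2)) for d in pinpoint(n,l)])
E
```

```text
pics
time_s 0.0
qpos [ 1.117  0.259  1.536  0.     1.348 -0.203]
qd [ 0.001 -0.001  0.002  0.     0.001  0.001]
tau [ 1.0000e-03 -4.3729e+01 -2.8401e+01  7.2000e-02  4.1000e-02 -0.0000e+00]
position [0.136 0.532 0.218]
tcp_rot [ 0.196  1.562 -0.198]
contact_force [ 0.596 -0.544  0.006]
moment [-0.031 -0.016  0.02 ]
grip_width 0.998
side {'K': [[364.6555, 0.0, 316.9277], [0.0, 364.6555, 202.0221], [0.0, 0.0, 1.0]], 'dist_coeffs': [-0.0864, 0.0, 0.0, 0.0, 0.0], 'extrinsics': [[-0.9739, 0.1376, -0.1806, 0.4249], [-0.2269, -0.5548, 0.8005, 0.7089], [0.01, 0.8205, 0.5715, 0.5689], [0.0, 0.0, 0.0, 1.0]]}
photometer [([199.7, 340.8], 0.61)]
slot_mouth [([182.9, 345.0], 0.94)]
cover_grip [([174.8, 347.4], 0.68)]
paddle_stand [([282.7, 321.5], 0.97)]
paddle_green []
green_line [([266.5, 358.4], 0.83)]
paddle_red [([283.7, 320.3], 0.72)]
paddle_yellow [([286.0, 290.0], 0.86)]
top {'K': [[482.9857, 0.0, 332.6843], [0.0, 482.9857, 202.5935], [0.0, 0.0, 1.0]], 'dist_coeffs': [-0.0715, 0.0, 0.0, 0.0, 0.0], 'extrinsics': [[-0.0287, 0.9951, -0.0941, 0.4747], [-0.9996, -0.0292, -0.0031, 0.0402], [-0.0059, 0.094, 0.9956, 0.9906], [0.0, 0.0, 0.0, 1.0]]}
photometer [([218.2, 407.7], 0.6)]
slot_mouth [([220.5, 393.2], 0.65), ([256.3, 253.3], 0.39)]
cover_grip [([216.0, 396.2], 0.98)]
paddle_stand [([227.9, 255.1], 0.73)]
paddle_green [([259.8, 261.6], 0.84), ([138.5, 306.3], 0.54)]
green_line [([255.9, 256.3], 0.85)]
paddle_red [([258.9, 253.6], 0.68), ([225.4, 252.2], 0.51)]
paddle_yellow [([193.3, 247.3], 0.87)]
```

View pics/side0.png

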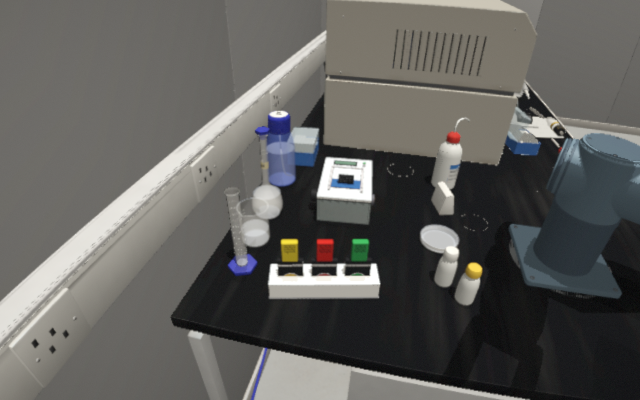

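View pics/top0.png

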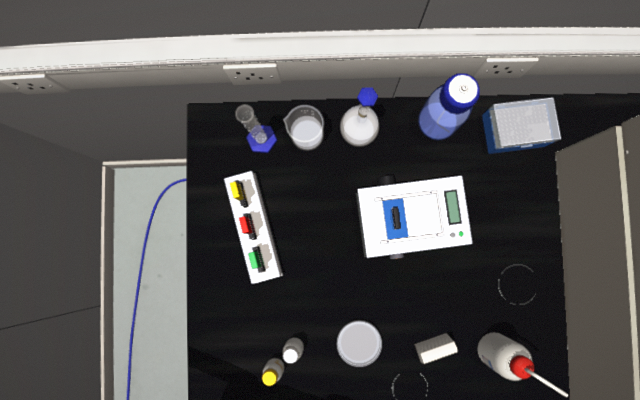

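```bash
cat > h.py <<'E'
from workcell import *
import cv2, numpy as np
F=np.diag([1.,-1,-1])
def cal(n):
    c=get_calibration(n); E=np.array(c["extrinsics"]);K=np.array(c["K"]);d=np.array(c["dist_coeffs"])
    R=F@E[:3,:3].T; t=-R@E[:3,3]; return K,d,R,t,E[:3,3]
def proj(n,P):
    K,d,R,t,_=cal(n); p,_=cv2.projectPoints(np.array(P,float).reshape(-1,1,3),cv2.Rodrigues(R)[0],t,K,d); return p.reshape(-1,2) # (col,row)
def back(n,uv,z):
    K,d,R,t,C=cal(n); q=cv2.undistortPoints(np.array(uv,float).reshape(-1,1,2),K,d).reshape(-1,2)
    r=np.c_[q,np.ones(len(q))]@R; return C+r*((z-C[2])/r[:,2])[:,None]
def rect(pts):
    pts=np.array(pts,np.float32); (c,s,a)=cv2.minAreaRect(pts); return np.array(c),s,a
E
python3 - <<'E'
from h import *
for n in("top","side"):
    im=cv2.imread(f"pics/{n}0.png")
    boxes={"top":[(350,170,130,95),(215,165,80,125)],"side":[(305,145,80,85),(260,230,130,75)]}[n]
    for i,(x,y,w,h) in enumerate(boxes):
        s=min(800//w,600//h); cv2.imwrite(f"pics/{n}c{i}.png",cv2.resize(im[y:y+h,x:x+w],None,fx=s,fy=s,interpolation=cv2.INTER_CUBIC)); print(n,i,s)
# white top mask in top view
im=cv2.imread("pics/top0.png"); 
g=im.min(axis=2)
m=(g>150).astype(np.uint8)
k,lab,st,_=cv2.connectedComponentsWithStats(m)
for i in range(1,k):
    if st[i,4]>300: print(st[i])
for lb,sz in (("photometer",None),("paddle_stand",None)):
    pass
E
```

```text
top 0 6
top 1 4
side 0 7
side 1 6
[    0    27   640    46 17571]
[449  75  29  28 633]
[ 494   98   67   50 2555]
[ 343  107   35   38 1003]
[291 116  31  32 780]
[ 616  127   24  273 1388]
[101 167   4 233 690]
[ 113  166   73  234 6303]
[ 224  171   56  113 2327]
[ 358  176  114   82 6074]
[ 130  182   58  218 9593]
[ 337  321   44   45 1519]
[421 342  36  22 409]
[497 347  25  33 436]
```

View pics/topc0.png

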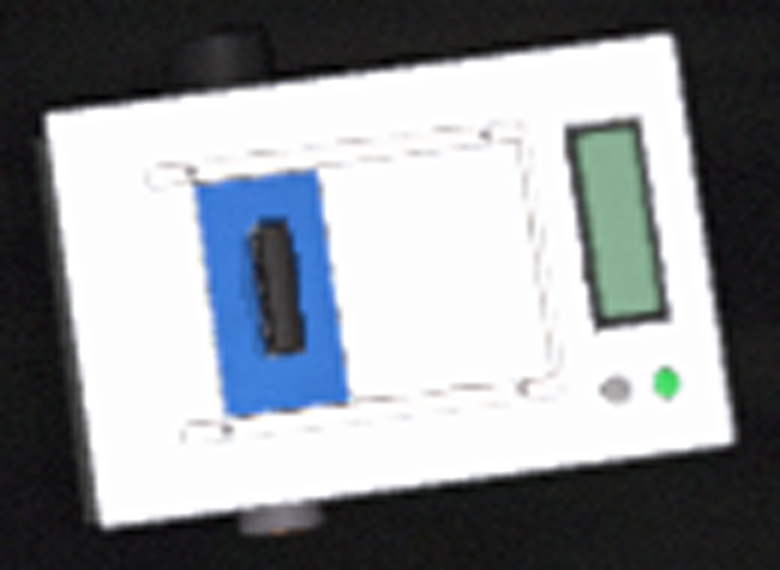

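View pics/topc1.png

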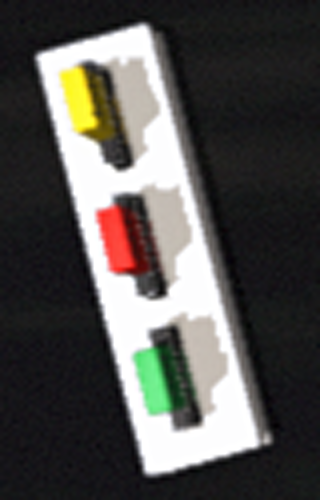

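View pics/sidec1.png

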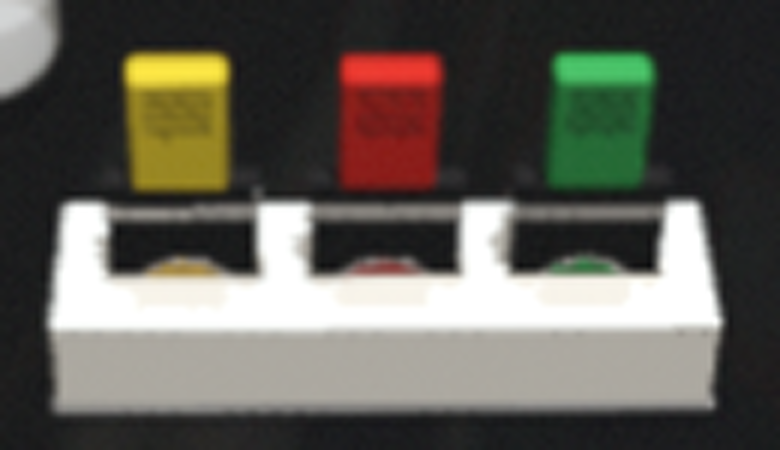

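View pics/sidec0.png

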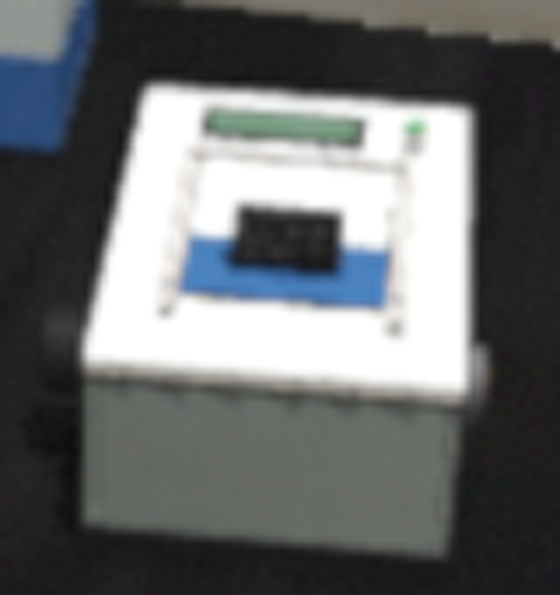

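```bash
cat >> h.py <<'E'
def contour(mask_fn,im,box,s=8):
    x,y,w,h=box; c=cv2.resize(im[y:y+h,x:x+w],None,fx=s,fy=s,interpolation=cv2.INTER_LINEAR)
    m=mask_fn(c.astype(int)).astype(np.uint8)
    cs,_=cv2.findContours(m,cv2.RETR_EXTERNAL,cv2.CHAIN_APPROX_NONE)
    k=max(cs,key=cv2.contourArea).reshape(-1,2)
    return (k+.5)/s-.5+[x,y]
def rep(name,cam,uv,z):
    P=back(cam,uv,z); c,s,a=rect(P[:,:2]*1000); print(name,cam,np.round(c,1),np.round(s,1),round(a,2))
    return c,s,a
E
python3 - <<'E'
from h import *
T=cv2.imread("pics/top0.png");S=cv2.imread("pics/side0.png")
wh=lambda t:(lambda c:c.min(2)>t)
for t in(110,150,190):
  rep("phot",'top',contour(wh(t),T,(350,165,130,100)),.08)
  rep("stand",'top',contour(wh(t),T,(215,165,75,125)),.04)
  rep("phot",'side',contour(wh(t+10),S,(305,145,80,85)),.08)
  rep("stand",'side',contour(wh(t+40),S,(260,250,130,50)),.04)
blue=lambda c:(c[:,:,0]>c[:,:,2]+60)
rep("cover",'top',contour(blue,T,(370,190,50,55)),.084)
green=lambda c:(c[:,:,1]>c[:,:,2]+60)
rep("gtop",'top',contour(green,T,(240,240,40,35)),.126)
blk=lambda c:(c.max(2)<90)
rep("grip",'top',contour(blk,T,(387,203,18,28)),.108)
for l,z in(("green_line",.068),("paddle_green",.006)): pass
E
```

```text
phot top [ 527.9 -110.9] [139.1 203.7] 5.72
stand top [522.2 203.7] [218.7  64.2] 14.41
phot side [ 529.9 -106. ] [138.  214.1] 5.72
stand side [519.5 221.4] [217.3  87.7] 13.83
phot top [ 530.7 -110.8] [132.2 202.5] 5.75
stand top [521.8 205. ] [217.6  59. ] 14.05
phot side [ 531.1 -106.7] [133.4 207.7] 5.64
stand side [522.8 208.1] [215.7  57.7] 13.76
phot top [ 530.8 -110.8] [131.  201.4] 5.75
stand top [521.7 205.2] [216.5  57.7] 14.07
phot side [ 531.4 -106.9] [130.8 202.3] 5.68
stand side [522.5 207.6] [213.7  54.7] 13.76
cover top [527.2 -72.9] [74.1 39.9] 5.77
gtop top [458.  188.3] [29.3 12.5] 12.76
grip top [527.4 -71.7] [39.9 12.3] 4.87
```

```bash
cat >> h.py <<'E'
from scipy.spatial.transform import Rotation as Ro
def plan(pos,yaw_deg):
    """tool x down, tool y along +-(world y rotated by yaw)"""
    o=get_obs(); R=Ro.from_rotvec(o["tcp_rot"]); p=np.array(o["position"])
    best=None
    for s in(0,180):
        a=np.radians(yaw_deg+s); y=np.array([-np.sin(a),np.cos(a),0]); x=np.array([0,0,-1.]); M=np.c_[x,y,np.cross(x,y)]
        w=(R.inv()*Ro.from_matrix(M)).as_rotvec(degrees=True)
        if best is None or np.linalg.norm(w)<np.linalg.norm(best[0]): best=(w,M)
    w,M=best; d=np.array(pos)-p
    print("t",round(o["time_s"],2),"pos",np.round(p*1000,1),"q6",round(o["qpos"][5],2),"F",np.round(o["contact_force"],1),"grip",round(float(o["grip_width"]),3))
    print("axes now\n",np.round(R.as_matrix(),3))
    print("turn deg",np.round(w,2),"shift mm in tool axes now",np.round(R.inv().apply(d)*1000,1),"after turn",np.round(M.T@d*1000,1))
E
python3 - <<'E'
from h import *
for l,z in(("beaker_250",0),("graduated_cylinder",0),("flask_250",0)):
    for d in pinpoint("top",l)[:1]: print(l,np.round(back("top",[d["point"][::-1]],z)*1000),d["confidence"])
plan([.527,-.072,.219],5.73)
E
```

```text
beaker_250 [[706.  93.  -0.]] 0.87
graduated_cylinder [[699. 187.   0.]] 0.7
flask_250 [[714. -11.   0.]] 0.64
t 1.05 pos [136.5 532.8 218.6] q6 -0.2 F [0.2 0.3 0.3] grip 1.003
axes now
 [[-0.     0.248  0.969]
 [-0.     0.969 -0.248]
 [-1.    -0.    -0.   ]]
turn deg [-20.1  -0.    0. ] shift mm in tool axes now [-3.000e-01 -4.889e+02  5.284e+02] after turn [-4.000e-01 -6.407e+02  3.282e+02]
```

Request:
jog_arm(increments="-6.7 0 0 0 0 0 -1;-6.7 0 0 0 0 0 -1;-6.7 0 0 0 0 0 -1;0 0 0 0 -35 18 -1;0 0 0 0 -35 18 -1;0 0 0 0 -35 18 -1;0 0 0 0 -35 18 -1;0 0 0 0 -35 18 -1;0 0 0 0 -35 18 -1;0 0 0 0 -35 18 -1;0 0 0 0 -35 18 -1;0 0 0 0 -35 18 -1", squeeze=8)

```text
time_s: 2.05
position: [0.3378, 0.2347, 0.2178]
tcp_rot: [-0.101, 1.565, 0.109]
contact_force: [0.3, 1.2, -0.1]
grip_width: 0.999
```

```bash
python3 - <<'E'
from h import *
plan([.527,-.072,.219],5.73)
E
```

```text
t 2.05 pos [337.8 234.7 217.8] q6 -1.37 F [ 0.3  1.2 -0.1] grip 0.999
axes now
 [[ 0.002 -0.133  0.991]
 [ 0.005  0.991  0.133]
 [-1.     0.005  0.003]]
turn deg [ 1.93  0.17 -0.28] shift mm in tool axes now [  -2.3 -329.1  146.7] after turn [  -1.2 -324.   157.7]
```

Request:
jog_arm(increments="1.9 0 0 0 -35 17 -1;0 0 0 0 -35 17 -1;0 0 0 0 -35 17 -1;0 0 0 0 -35 17 -1;0 0 0 0 -35 17 -1;0 0 0 0 -35 17 -1;0 0 0 0 -35 17 -1;0 0 0 0 -35 17 -1")

```text
time_s: 2.72
position: [0.5079, -0.0455, 0.2198]
tcp_rot: [-0.072, 1.559, 0.08]
contact_force: [0.2, 0.1, 0.7]
grip_width: 0.999
```

```bash
python3 - <<'E'
from h import *
plan([.527,-.072,.219],5.73)
E
```

```text
t 2.72 pos [507.9 -45.5 219.8] q6 -1.98 F [0.2 0.1 0.7] grip 0.999
axes now
 [[ 0.01  -0.097  0.995]
 [ 0.006  0.995  0.097]
 [-1.     0.005  0.011]]
turn deg [-0.18  0.61 -0.29] shift mm in tool axes now [  0.9 -28.2  16.5] after turn [  0.8 -28.3  16.4]
```

Request:
jog_arm(increments="0 0.6 -0.3 1 -28 16 -1;0 0 0 0 0 0 -1;0 0 0 40 0 0 -1;0 0 0 40 0 0 -1;0 0 0 25 0 0 -1;0 0 0 0 0 0 -1")

```text
time_s: 3.22
position: [0.5343, -0.0843, 0.1126]
tcp_rot: [-0.072, 1.56, 0.062]
contact_force: [-0.9, 0.3, 0.8]
grip_width: 1.001
```

```bash
python3 - <<'E'
from h import *
plan([.527,-.072,.091],5.73)
for n in("side","top"): 
  im=capture(n); cv2.imwrite(f"pics/{n}1.png",im[:,:,::-1])
  x,y,w,h={"side":(280,100,130,130),"top":(330,150,150,120)}[n]
  cv2.imwrite(f"pics/{n}1c.png",cv2.resize(im[y:y+h,x:x+w,::-1],None,fx=4,fy=4,interpolation=cv2.INTER_CUBIC))
E
```

```text
t 3.22 pos [534.3 -84.3 112.6] q6 -2.02 F [-0.9  0.3  0.8] grip 1.001
axes now
 [[ 0.01  -0.085  0.996]
 [-0.006  0.996  0.085]
 [-1.    -0.007  0.009]]
turn deg [-0.84  0.53  0.38] shift mm in tool axes now [21.5 13.  -6.4] after turn [21.6 12.9 -6. ]
```

View pics/side1c.png

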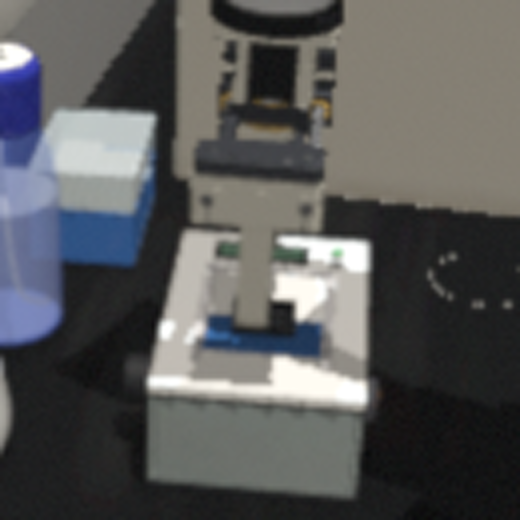

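View pics/top1c.png

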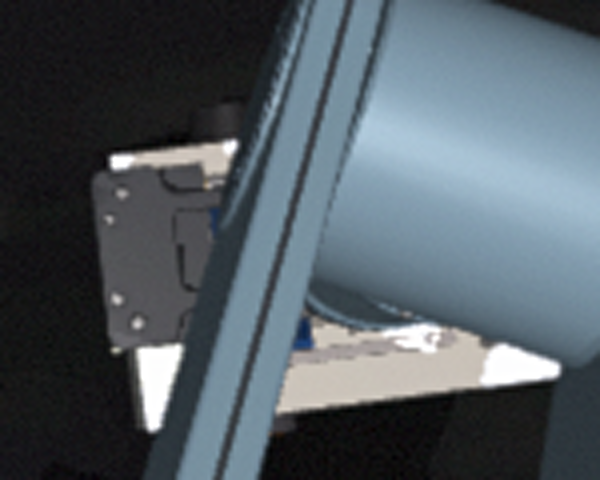

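Request:
jog_arm(increments="-0.8 0.5 0.4 0 13 -6 -1;0 0 0 0 0 0 -1;0 0 0 0 0 0 -1")

```text
time_s: 3.57
position: [0.5318, -0.0713, 0.1222]
tcp_rot: [-0.084, 1.557, 0.077]
contact_force: [-0.5, -0.1, 0.5]
grip_width: 0.998
```

```bash
python3 - <<'E'
from h import *
plan([.527,-.072,.091],5.73)
E
```

```text
t 3.57 pos [531.8 -71.3 122.2] q6 -2.02 F [-0.5 -0.1  0.5] grip 0.998
axes now
 [[ 0.013 -0.102  0.995]
 [-0.003  0.995  0.102]
 [-1.    -0.005  0.013]]
turn deg [0.14 0.72 0.27] shift mm in tool axes now [31.2 -0.1 -5.3] after turn [31.2 -0.2 -4.9]
```

Request:
jog_arm(increments="0 0.7 0.3 15 0 -5 -1;0 0 0 10 0 0 -1;0 0 0 5 0 0 -1;0 0 0 0 0 0 -1;0 0 0 0 0 0 -1")

```text
time_s: 3.98
position: [0.5286, -0.0716, 0.0929]
tcp_rot: [-0.083, 1.563, 0.08]
contact_force: [-0.1, -0.2, 0.2]
grip_width: 0.999
```

```bash
python3 - <<'E'
from h import *
plan([.527,-.072,.091],5.73)
E
```

```text
t 3.98 pos [528.6 -71.6  92.9] q6 -2.02 F [-0.1 -0.2  0.2] grip 0.999
axes now
 [[ 0.006 -0.104  0.995]
 [-0.002  0.995  0.104]
 [-1.    -0.002  0.006]]
turn deg [0.25 0.33 0.13] shift mm in tool axes now [ 1.9 -0.3 -1.6] after turn [ 1.9 -0.3 -1.6]
```

Good. Close on the grip.

Request:
jog_arm(increments="0 0 0 1 0 0 1;0 0 0 0 0 0 1;0 0 0 0 0 0 1;0 0 0 0 0 0 1;0 0 0 0 0 0 1;0 0 0 0 0 0 1;0 0 0 0 0 0 1;0 0 0 0 0 0 1", squeeze=10)

```text
time_s: 4.65
position: [0.529, -0.0722, 0.092]
tcp_rot: [-0.083, 1.563, 0.08]
contact_force: [-0.7, -0.4, -0.7]
grip_width: 0.477
```

```bash
python3 - <<'E'
from h import *
plan([.527,-.072,.091],5.73)
E
```

```text
t 4.65 pos [529.  -72.2  92. ] q6 -2.02 F [-0.7 -0.4 -0.7] grip 0.477
axes now
 [[ 0.006 -0.103  0.995]
 [-0.002  0.995  0.103]
 [-1.    -0.002  0.006]]
turn deg [0.2  0.35 0.14] shift mm in tool axes now [ 1.   0.4 -2. ] after turn [ 1.   0.4 -2. ]
```

Request:
jog_arm(increments="0 0 0 0 0 0 1;0 0 0 0 0 0 1;0 0 0 0 0 0 1;0 0 0 0 0 0 1;0 0 0 0 0 0 1;0 0 0 0 0 0 1;0 0 0 0 0 0 1;0 0 0 0 0 0 1;0 0 0 0 0 0 1")

```text
time_s: 5.4
position: [0.5292, -0.0721, 0.0923]
tcp_rot: [-0.083, 1.563, 0.079]
contact_force: [0.1, 0.2, 0.3]
grip_width: 0.106
```

Request:
jog_arm(increments="0 0 0 0 0 0 1;0 0 0 0 -10 0 1;0 0 0 0 -10 0 1;0 0 0 0 -10 0 1;0 0 0 0 -10 0 1;0 0 0 0 0 0 1;0 0 0 0 0 0 1")

```text
time_s: 5.98
position: [0.5335, -0.1152, 0.0923]
tcp_rot: [-0.08, 1.563, 0.081]
contact_force: [0.4, 2.3, 1.2]
grip_width: 0.106
```

```bash
python3 - <<'E'
from h import *
o=get_obs();p0=np.array([.5292,-.0721,.0923]);a=np.radians(5.73);d=(np.array(o["position"])-p0)*1000
print("along -y",d@[np.sin(a),-np.cos(a),0],"across",d@[np.cos(a),np.sin(a),0])
plan([.527,-.072,.092],5.73)
E
```

```text
along -y 43.34932980197 across -0.06283376083835039
t 5.98 pos [ 533.5 -115.2   92.3] q6 -2.09 F [0.4 2.3 1.2] grip 0.106
axes now
 [[ 0.006 -0.103  0.995]
 [ 0.001  0.995  0.103]
 [-1.     0.     0.006]]
turn deg [ 0.16  0.36 -0.01] shift mm in tool axes now [ 0.3 43.7 -2. ] after turn [ 0.3 43.7 -2.1]
```

Request:
jog_arm(increments="0 0 0 0 -4 0 1;0 0 0 0 -3 0 1;0 0 0 0 -2.5 0 1;0 0 0 0 -2.5 0 1;0 0 0 0 -2.5 0 1;0 0 0 0 -2.5 0 1")

```text
time_s: 6.48
position: [0.5344, -0.1246, 0.0922]
tcp_rot: [-0.066, 1.564, 0.092]
contact_force: [0.1, 10.0, 3.4]
grip_width: 0.112
```

```bash
python3 - <<'E'
from h import *
o=get_obs();p0=np.array([.5292,-.0721,.0923]);a=np.radians(5.73);d=(np.array(o["position"])-p0)*1000
print("along -y",d@[np.sin(a),-np.cos(a),0],"across",d@[np.cos(a),np.sin(a),0])
plan([.527,-.072,.092],5.73)
E
```

```text
along -y 52.75186948146065 across -0.09505097727448818
t 6.48 pos [ 534.4 -124.6   92.2] q6 -2.12 F [ 0.1 10.   3.4] grip 0.112
axes now
 [[ 0.004 -0.101  0.995]
 [ 0.016  0.995  0.101]
 [-1.     0.016  0.006]]
turn deg [ 0.05  0.34 -0.92] shift mm in tool axes now [ 1.  53.1 -2. ] after turn [ 0.2 53.1 -2.1]
```

Request:
jog_arm(increments="0 0 0 0 0 0 -1;0 0 0 0 0 0 -1;0 0 0 0 0 0 -1;0 0 0 0 0 0 -1;0 0 0 0 0 0 -1;0 0 0 -15 0 0 -1;0 0 0 -40 0 0 -1;0 0 0 -40 0 0 -1;0 0 0 -30 0 0 -1;0 0 0 0 0 0 -1")

```text
time_s: 7.32
position: [0.5316, -0.1284, 0.2189]
tcp_rot: [-0.068, 1.572, 0.092]
contact_force: [0.4, -0.1, 0.3]
grip_width: 0.773
```

```bash
python3 - <<'E'
from h import *
plan([.458,.189,.22],14.0)
E
```

```text
t 7.32 pos [ 531.6 -128.4  218.9] q6 -2.12 F [ 0.4 -0.1  0.3] grip 0.773
axes now
 [[-0.004 -0.101  0.995]
 [ 0.015  0.995  0.101]
 [-1.     0.015 -0.002]]
turn deg [-8.18 -0.07 -0.89] shift mm in tool axes now [  4.  323.2 -41. ] after turn [ -1.1 325.8   5.3]
```

Request:
jog_arm(increments="-4 0 -0.5 0 30 -2 -1;-4 0 -0.4 0 36 0 -1;0 0 0 0 40 0 -1;0 0 0 0 40 0 -1;0 0 0 0 40 0 -1;0 0 0 0 40 0 -1;0 0 0 0 40 0 -1;0 0 0 0 30 0 -1;0 0 0 0 15 0 -1;0 0 0 0 0 0 -1")

```text
time_s: 8.15
position: [0.46, 0.1804, 0.2159]
tcp_rot: [-0.194, 1.558, 0.181]
contact_force: [-0.7, -0.1, -0.2]
grip_width: 0.999
```

```bash
python3 - <<'E'
from h import *
plan([.458,.190,.22],14.0)
im=capture("top"); cv2.imwrite("pics/top2.png",im[:,:,::-1])
im=capture("side"); cv2.imwrite("pics/side2.png",im[:,:,::-1])
E
```

```text
t 8.15 pos [460.  180.4 215.9] q6 -1.65 F [-0.7 -0.1 -0.2] grip 0.999
axes now
 [[ 0.006 -0.236  0.972]
 [-0.008  0.972  0.236]
 [-1.    -0.009  0.004]]
turn deg [-0.32  0.23  0.52] shift mm in tool axes now [-4.2  9.8  0.4] after turn [-4.1  9.8  0.4]
```

View pics/top2.png

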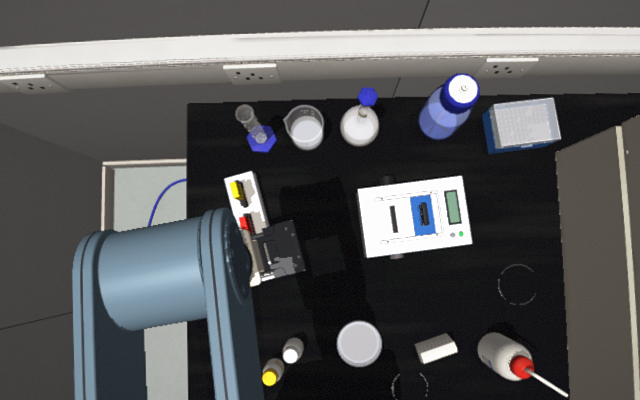

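View pics/side2.png

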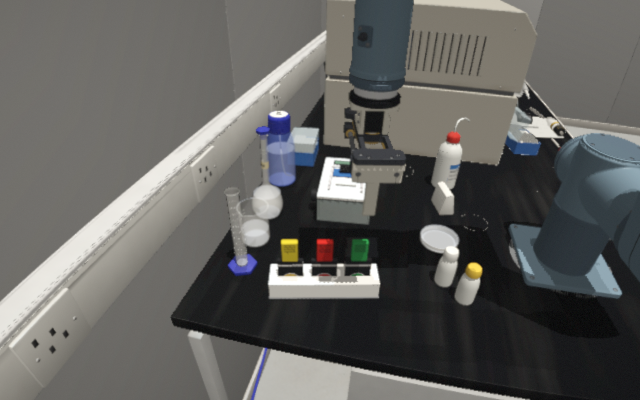

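```bash
python3 - <<'E'
from h import *
T=cv2.imread("pics/top2.png")
blk=lambda t:(lambda c:(c.max(2)<t))
for t in(90,120,150): rep("slot",'top',contour(blk(t),T,(387,202,13,32)),.08)
blue=lambda c:(c[:,:,0]>c[:,:,2]+60)
rep("cover",'top',contour(blue,T,(405,190,40,55)),.084)
rep("phot",'top',contour(lambda c:c.min(2)>170,T,(350,165,130,100)),.08)
cv2.imwrite("pics/top2c.png",cv2.resize(T[170:265,350:480],None,fx=6,fy=6,interpolation=cv2.INTER_CUBIC))
E
```

```text
slot top [526.8 -70.7] [48.4  6.5] 6.04
slot top [526.6 -70.7] [49.8  7.9] 5.88
slot top [526.6 -70.7] [50.8  8.9] 5.73
cover top [ 532.4 -125.4] [74.2 39.8] 5.78
phot top [ 530.7 -110.8] [131.7 201.9] 5.75
```

Request:
jog_arm(increments="-0.3 0.2 0.5 0 10 0 -1;0 0 0 30 0 0 -1;0 0 0 30 0 0 -1;0 0 0 0 0 0 -1;0 0 0 0 0 0 -1")

```text
time_s: 8.67
position: [0.4624, 0.1841, 0.1555]
tcp_rot: [-0.186, 1.558, 0.184]
contact_force: [-0.2, -0.4, 1.0]
grip_width: 0.997
```

```bash
python3 - <<'E'
from h import *
plan([.458,.190,.097],14.0)
E
```

```text
t 8.67 pos [462.4 184.1 155.5] q6 -1.65 F [-0.2 -0.4  1. ] grip 0.997
axes now
 [[ 0.005 -0.234  0.972]
 [-0.001  0.972  0.234]
 [-1.    -0.002  0.004]]
turn deg [-0.47  0.24  0.11] shift mm in tool axes now [58.5  6.8 -3.1] after turn [58.5  6.7 -2.8]
```

View pics/top2c.png

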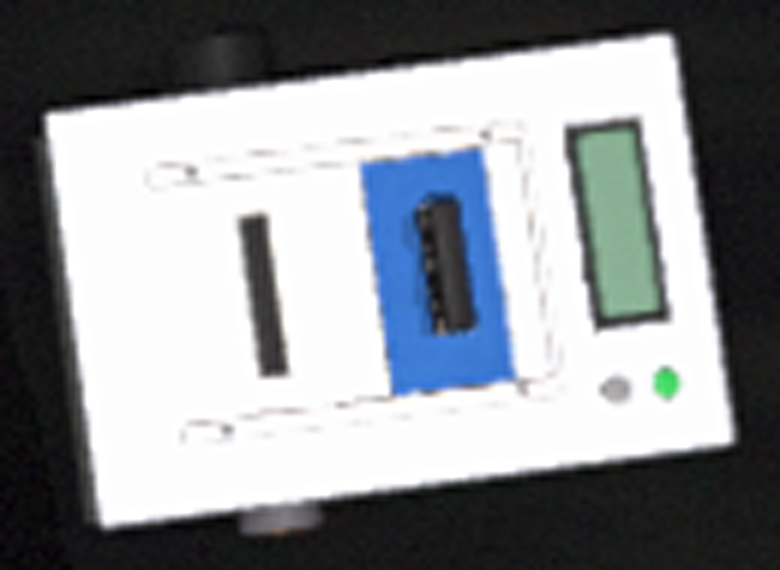

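Request:
jog_arm(increments="-0.5 0.2 0.1 0 7 -4 -1;0 0 0 30 0 0 -1;0 0 0 20 0 0 -1;0 0 0 10 0 0 -1;0 0 0 0 0 0 -1;0 0 0 0 0 0 -1")

```text
time_s: 9.17
position: [0.4625, 0.1901, 0.1019]
tcp_rot: [-0.188, 1.551, 0.19]
contact_force: [0.2, 0.1, 0.2]
grip_width: 0.998
```

```bash
python3 - <<'E'
from h import *
plan([.458,.190,.086],14.0)
E
```

```text
t 9.17 pos [462.5 190.1 101.9] q6 -1.65 F [0.2 0.1 0.2] grip 0.998
axes now
 [[ 0.011 -0.239  0.971]
 [ 0.003  0.971  0.239]
 [-1.     0.     0.012]]
turn deg [-0.17  0.66 -0.01] shift mm in tool axes now [15.8  1.  -4.6] after turn [15.9  1.  -4.4]
```

Request:
jog_arm(increments="-0.2 0.6 0 8 1 -4 -1;0 0 0 7 0 -1 -1;0 0 0 0 0 0 -1;0 0 0 0 0 0 -1")

```text
time_s: 9.5
position: [0.4596, 0.1905, 0.0894]
tcp_rot: [-0.192, 1.556, 0.193]
contact_force: [-0.2, 0.7, 0.2]
grip_width: 1.003
```

```bash
python3 - <<'E'
from h import *
plan([.458,.190,.086],14.0)
E
```

```text
t 9.5 pos [459.6 190.5  89.4] q6 -1.65 F [-0.2  0.7  0.2] grip 1.003
axes now
 [[ 0.006 -0.243  0.97 ]
 [ 0.001  0.97   0.243]
 [-1.    -0.     0.006]]
turn deg [0.06 0.36 0.01] shift mm in tool axes now [ 3.4 -0.1 -1.7] after turn [ 3.4 -0.1 -1.7]
```

Request:
jog_arm(increments="0 0.35 0 4 0 -1.7 -1;0 0 0 0 0 0 -1;0 0 0 0 0 0 1;0 0 0 0 0 0 1;0 0 0 0 0 0 1;0 0 0 0 0 0 1;0 0 0 0 0 0 1;0 0 0 0 0 0 1;0 0 0 0 0 0 1;0 0 0 0 0 0 1;0 0 0 0 0 0 1;0 0 0 0 0 0 1", squeeze=15)

```text
time_s: 10.5
position: [0.4586, 0.1902, 0.0862]
tcp_rot: [-0.193, 1.561, 0.193]
contact_force: [-0.1, -0.0, 0.4]
grip_width: 0.331
```

Request:
jog_arm(increments="0 0 0 0 0 0 1;0 0 0 0 0 0 1;0 0 0 0 0 0 1;0 0 0 0 0 0 1;0 0 0 0 0 0 1;0 0 0 0 0 0 1")

```text
time_s: 11.0
position: [0.4586, 0.1902, 0.0863]
tcp_rot: [-0.193, 1.56, 0.193]
contact_force: [-0.3, -0.2, 0.2]
grip_width: 0.128
```

```bash
python3 - <<'E'
from h import *
plan([.458,.190,.086],14.0)
E
```

```text
t 11.0 pos [458.6 190.2  86.3] q6 -1.65 F [-0.3 -0.2  0.2] grip 0.128
axes now
 [[ 0.002 -0.243  0.97 ]
 [ 0.     0.97   0.243]
 [-1.    -0.     0.002]]
turn deg [0.07 0.1  0.02] shift mm in tool axes now [ 0.3 -0.1 -0.7] after turn [ 0.3 -0.1 -0.7]
```

Request:
jog_arm(increments="0 0 0 0 0 0 1;0 0 0 -8 0 0 1;0 0 0 -15 0 0 1;0 0 0 -20 0 0 1;0 0 0 -20 0 0 1;0 0 0 -25 0 0 1;0 0 0 -25 0 0 1;0 0 0 -20 0 0 1;0 0 0 0 0 0 1;0 0 0 0 0 0 1", squeeze=20)

```text
time_s: 11.83
position: [0.4583, 0.1902, 0.2283]
tcp_rot: [-0.192, 1.559, 0.193]
contact_force: [-0.2, -0.5, -0.9]
grip_width: 0.126
```

```bash
python3 - <<'E'
from h import *
plan([.5265,-.070,.205],5.75)
im=capture("side"); cv2.imwrite("pics/side3.png",im[:,:,::-1])
cv2.imwrite("pics/side3c.png",cv2.resize(im[100:300,260:420,::-1],None,fx=3,fy=3,interpolation=cv2.INTER_CUBIC))
E
```

```text
t 11.83 pos [458.3 190.2 228.3] q6 -1.65 F [-0.2 -0.5 -0.9] grip 0.126
axes now
 [[ 0.003 -0.243  0.97 ]
 [ 0.     0.97   0.243]
 [-1.    -0.     0.003]]
turn deg [8.3  0.18 0.01] shift mm in tool axes now [  23.4 -269.     2.9] after turn [  23.3 -265.7   41.8]
```

View pics/side3c.png

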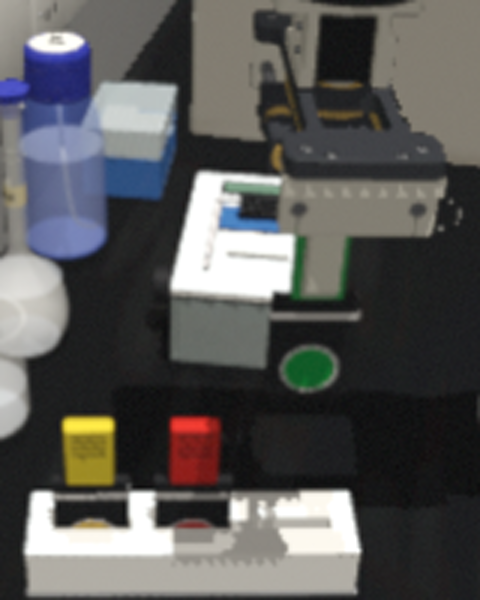

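Request:
jog_arm(increments="2 0 0 0 -10 2 1;3 0 0 0 -20 3 1;3.3 0.2 0 0 -25 4 1;0 0 0 0 -28 4 1;0 0 0 0 -28 4 1;0 0 0 0 -28 4 1;0 0 0 0 -28 4 1;0 0 0 0 -28 4 1;0 0 0 0 -22 3 1;0 0 0 0 -12 2 1;0 0 0 0 -5 1 1;0 0 0 0 0 0 1")

```text
time_s: 12.88
position: [0.5131, -0.0545, 0.2097]
tcp_rot: [-0.056, 1.6, 0.063]
contact_force: [-0.1, -0.9, 0.4]
grip_width: 0.128
```

```bash
python3 - <<'E'
from h import *
plan([.5265,-.070,.205],5.75)
E
```

```text
t 12.88 pos [513.1 -54.5 209.7] q6 -1.96 F [-0.1 -0.9  0.4] grip 0.128
axes now
 [[-0.03  -0.075  0.997]
 [ 0.003  0.997  0.075]
 [-1.     0.005 -0.03 ]]
turn deg [-1.43 -1.72 -0.31] shift mm in tool axes now [  4.3 -16.5  12.3] after turn [  4.7 -16.7  11.7]
```

Request:
jog_arm(increments="-1.4 -1.7 -0.3 0 -9 6 1;0 0 0 0 -7 5 1;0 0 0 0 0 0 1;0 0 0 0 0 0 1")

```text
time_s: 13.22
position: [0.5238, -0.0683, 0.2063]
tcp_rot: [-0.073, 1.576, 0.079]
contact_force: [-0.1, 0.6, -0.3]
grip_width: 0.125
```

```bash
python3 - <<'E'
from h import *
plan([.5265,-.070,.205],5.75)
E
```

```text
t 13.22 pos [523.8 -68.3 206.3] q6 -2.01 F [-0.1  0.6 -0.3] grip 0.125
axes now
 [[-0.007 -0.097  0.995]
 [ 0.004  0.995  0.097]
 [-1.     0.004 -0.006]]
turn deg [-0.19 -0.37 -0.24] shift mm in tool axes now [ 1.2 -1.9  2.6] after turn [ 1.3 -1.9  2.6]
```

Request:
jog_arm(increments="-0.2 -0.4 -0.2 8 -2 2.6 1;0 0 0 10 0 0 1;0 0 0 8 0 0 1;0 0 0 4 0 0 1;0 0 0 0 0 0 1;0 0 0 0 0 0 1")

```text
time_s: 13.72
position: [0.5254, -0.0661, 0.1736]
tcp_rot: [-0.078, 1.572, 0.082]
contact_force: [-0.0, -0.2, -1.0]
grip_width: 0.13
```

```bash
python3 - <<'E'
from h import *
plan([.5265,-.070,.175],5.75)
for n in("side","top"):
  im=capture(n); cv2.imwrite(f"pics/{n}4.png",im[:,:,::-1])
  x,y,w,h={"side":(300,110,100,110),"top":(340,160,140,110)}[n]
  cv2.imwrite(f"pics/{n}4c.png",cv2.resize(im[y:y+h,x:x+w,::-1],None,fx=5,fy=5,interpolation=cv2.INTER_CUBIC))
for l in("green_line","slot_mouth","paddle_green"):
  print(l,[(np.round(d["point"],1).tolist(),round(d["confidence"],2)) for d in pinpoint("side",l)])
E
```

```text
t 13.72 pos [525.4 -66.1 173.6] q6 -2.01 F [-0.  -0.2 -1. ] grip 0.13
axes now
 [[-0.003 -0.102  0.995]
 [ 0.003  0.995  0.102]
 [-1.     0.003 -0.003]]
turn deg [ 0.09 -0.17 -0.17] shift mm in tool axes now [-1.4 -4.   0.7] after turn [-1.4 -4.   0.7]
green_line [([156.4, 349.9], 0.56), ([241.8, 256.0], 0.34)]
slot_mouth [([184.1, 342.9], 0.78)]
paddle_green [([184.4, 347.2], 0.57)]
```

View pics/side4c.png

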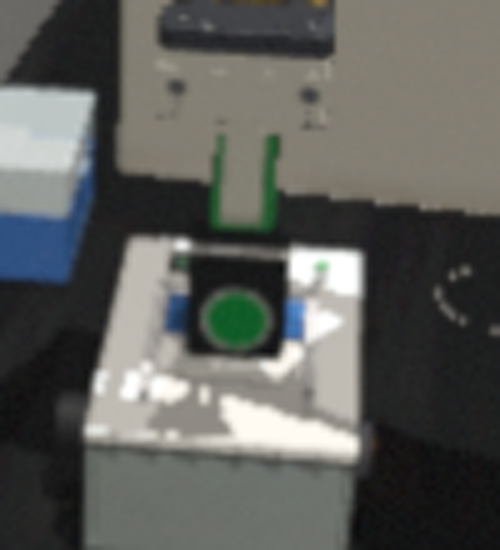

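View pics/top4c.png

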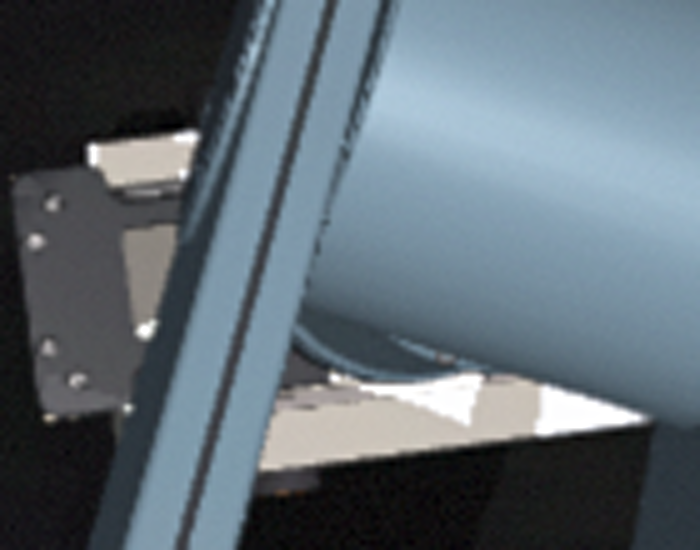

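```bash
python3 - <<'E'
from h import *
a=np.radians(5.75);ex=np.array([np.cos(a),np.sin(a),0]);ey=np.array([-np.sin(a),np.cos(a),0]);ez=np.array([0,0,1.])
S3=cv2.imread("pics/side3.png");S4=cv2.imread("pics/side4.png")
# observed slot in side3
slot=np.array([.5266,-.0700,.08])
c=[slot+sx*.026*ex+sy*.005*ey for sx,sy in((-1,-1),(1,-1),(1,1),(-1,1))]
ps=proj("side",c); print("slot corners pred",ps.round(1).tolist())
tcp=np.array([.5254,-.0661,.1736]); low=tcp-[0,0,.0803]
def pt(x,y,z): return low+x*ex+y*ey+z*ez
names=dict(taperL=pt(.025,.004,.006),taperR=pt(-.025,.004,.006),botL=pt(.022,.00225,0),botR=pt(-.022,.00225,0),topL=pt(.025,.004,.074),topR=pt(-.025,.004,.074),hL=pt(.015,.006,.075),hR=pt(-.015,.006,.075))
pp={k:proj("side",v)[0] for k,v in names.items()}
for k,v in pp.items(): print(k,v.round(1))
def draw(im,polys,box,s,f):
    x,y,w,h=box; b=cv2.resize(im[y:y+h,x:x+w],None,fx=s,fy=s,interpolation=cv2.INTER_CUBIC)
    for q in polys: cv2.polylines(b,[(((np.array(q)-[x,y])+.5)*s).astype(int)],True,(0,0,255),1)
    cv2.imwrite(f,b)
draw(S3,[ps],(310,150,80,70),10,"pics/s3m.png")
draw(S4,[[pp[k] for k in("taperL","botL","botR","taperR","topR","topL")]],(320,130,60,60),10,"pics/s4m.png")
E
```

```text
slot corners pred [[356.1, 184.0], [335.6, 182.4], [335.3, 184.5], [355.9, 186.1]]
taperL [336.2 178.6]
taperR [356.3 180.1]
botL [337.4 180.4]
botR [355.  181.7]
topL [337.3 154.2]
topR [358.4 155.6]
hL [341.5 154.5]
hR [354.1 155.4]
```

View pics/s3m.png

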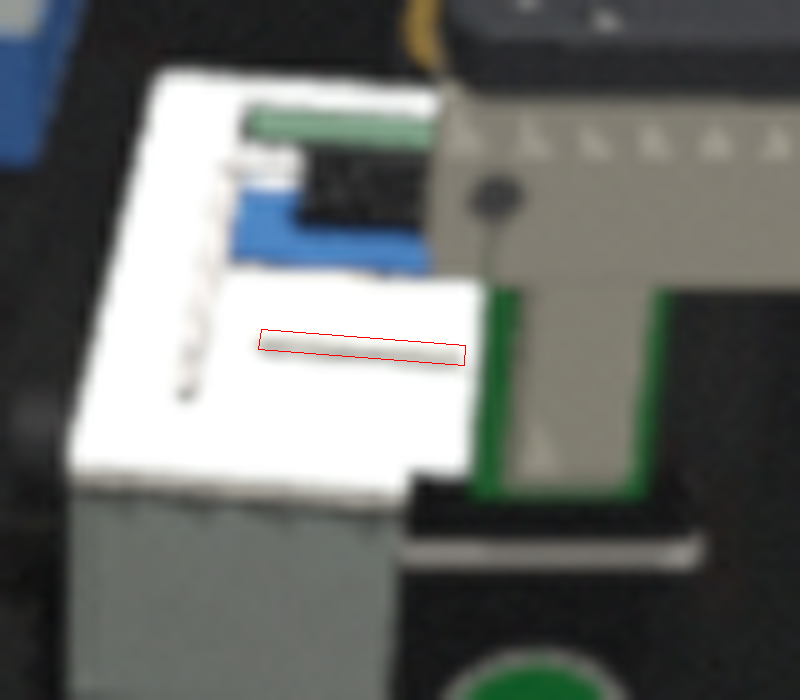

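View pics/s4m.png

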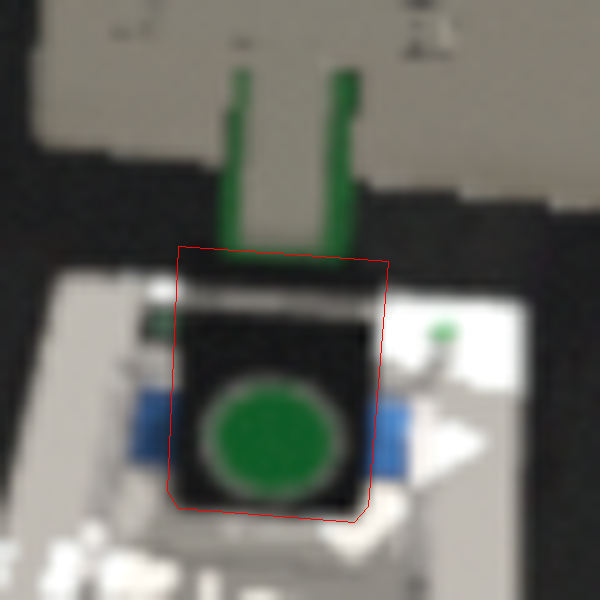

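Request:
jog_arm(increments="0 -0.2 -0.2 0 -4 1 1;0 0 0 0 0 0 1;0 0 0 0 0 0 1")

```text
time_s: 14.22
position: [0.528, -0.0712, 0.1753]
tcp_rot: [-0.082, 1.565, 0.078]
contact_force: [-0.4, -0.0, -0.1]
grip_width: 0.127
```

```bash
python3 - <<'E'
from h import *
plan([.5266,-.0702,.0983],5.75)
E
```

```text
t 14.22 pos [528.  -71.2 175.3] q6 -2.02 F [-0.4 -0.  -0.1] grip 0.127
axes now
 [[ 0.004 -0.101  0.995]
 [-0.002  0.995  0.101]
 [-1.    -0.003  0.004]]
turn deg [0.07 0.24 0.15] shift mm in tool axes now [77.   1.3 -1.6] after turn [77.   1.1 -1.3]
```

Request:
jog_arm(increments="0 0.2 0.15 4 1 -1.2 1;0 0 0 4 0 0 1;0 0 0 2 0 0 1;0 0 0 0 0 0 1;0 0 0 0 0 0 1")

```text
time_s: 14.63
position: [0.5265, -0.0705, 0.1642]
tcp_rot: [-0.079, 1.569, 0.08]
contact_force: [-0.8, 0.1, 0.2]
grip_width: 0.126
```

```bash
python3 - <<'E'
from h import *
plan([.5266,-.0702,.0983],5.75)
E
```

```text
t 14.63 pos [526.5 -70.5 164.2] q6 -2.02 F [-0.8  0.1  0.2] grip 0.126
axes now
 [[ 0.    -0.101  0.995]
 [ 0.     0.995  0.101]
 [-1.     0.     0.   ]]
turn deg [ 0.03  0.02 -0.02] shift mm in tool axes now [65.9  0.3  0.1] after turn [65.9  0.3  0.1]
```

Aligned within 0.3 mm and upright. Descend in small steps, watching the force.

Request:
jog_arm(increments="0 0 0 3 0.3 0 1;0 0 0 3 0 0 1;0 0 0 3 0 0 1;0 0 0 3 0 0 1;0 0 0 0 0 0 1")

```text
time_s: 15.05
position: [0.5267, -0.0701, 0.1509]
tcp_rot: [-0.079, 1.569, 0.08]
contact_force: [0.6, -0.0, -0.2]
grip_width: 0.131
```

```bash
python3 - <<'E'
from h import *
plan([.5266,-.0702,.0983],5.75)
for n in("side",):
  im=capture(n); cv2.imwrite(f"pics/{n}5.png",im[:,:,::-1])
  cv2.imwrite(f"pics/{n}5c.png",cv2.resize(im[110:220,300:400,::-1],None,fx=5,fy=5,interpolation=cv2.INTER_CUBIC))
E
```

```text
t 15.05 pos [526.7 -70.1 150.9] q6 -2.01 F [ 0.6 -0.  -0.2] grip 0.131
axes now
 [[ 0.001 -0.101  0.995]
 [ 0.     0.995  0.101]
 [-1.     0.     0.001]]
turn deg [ 0.04  0.04 -0.02] shift mm in tool axes now [52.6 -0.1 -0.1] after turn [52.6 -0.1 -0.1]
```

View pics/side5c.png

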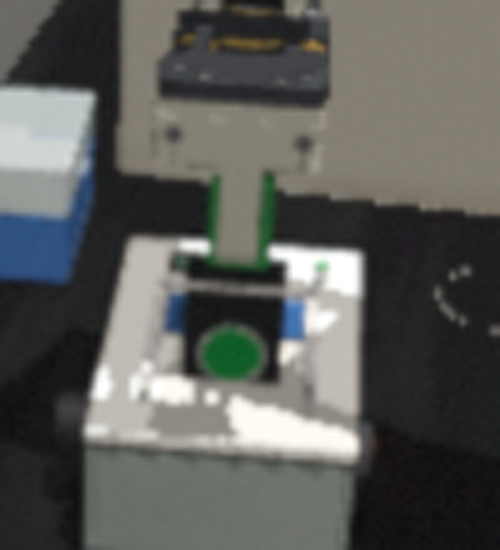

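Request:
jog_arm(increments="0 0 0 4 0 0 1;0 0 0 4 0 0 1;0 0 0 4 0 0 1;0 0 0 4 0 0 1;0 0 0 4 0 0 1;0 0 0 0 0 0 1")

```text
time_s: 15.6
position: [0.5267, -0.0701, 0.1291]
tcp_rot: [-0.079, 1.569, 0.08]
contact_force: [-0.5, 1.0, -1.0]
grip_width: 0.127
```

```bash
python3 - <<'E'
from h import *
plan([.5266,-.0702,.0983],5.75)
E
```

```text
t 15.6 pos [526.7 -70.1 129.1] q6 -2.01 F [-0.5  1.  -1. ] grip 0.127
axes now
 [[ 0.001 -0.101  0.995]
 [ 0.     0.995  0.101]
 [-1.     0.     0.001]]
turn deg [ 0.04  0.05 -0.01] shift mm in tool axes now [30.8 -0.1 -0.1] after turn [30.8 -0.1 -0.1]
```

Request:
jog_arm(increments="0 0 0 5 0 0 1;0 0 0 5 0 0 1;0 0 0 5 0 0 1;0 0 0 5 0 0 1;0 0 0 3 0 0 1;0 0 0 0 0 0 1;0 0 0 0 0 0 1")

```text
time_s: 16.18
position: [0.5268, -0.0701, 0.103]
tcp_rot: [-0.079, 1.569, 0.08]
contact_force: [0.2, -0.8, -0.4]
grip_width: 0.129
```

```bash
python3 - <<'E'
from h import *
plan([.5266,-.0702,.0983],5.75)
for n in("side",):
  im=capture(n); cv2.imwrite(f"pics/{n}6.png",im[:,:,::-1])
  cv2.imwrite(f"pics/{n}6c.png",cv2.resize(im[140:200,320:380,::-1],None,fx=10,fy=10,interpolation=cv2.INTER_CUBIC))
E
```

```text
t 16.18 pos [526.8 -70.1 103. ] q6 -2.01 F [ 0.2 -0.8 -0.4] grip 0.129
axes now
 [[ 0.    -0.101  0.995]
 [ 0.     0.995  0.101]
 [-1.     0.     0.   ]]
turn deg [ 0.04  0.03 -0.03] shift mm in tool axes now [ 4.7 -0.1 -0.2] after turn [ 4.7 -0.1 -0.2]
```

View pics/side6c.png

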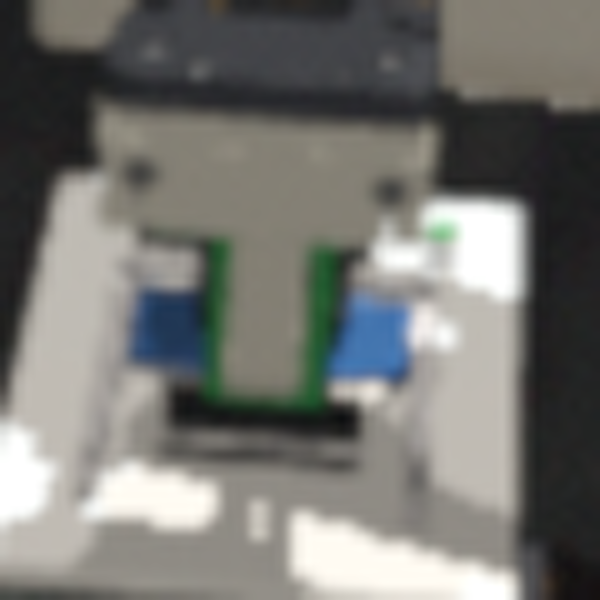

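Request:
jog_arm(increments="0 0 0 2 0 0 1;0 0 0 2 0 0 1;0 0 0 0 0 0 1;0 0 0 0 0 0 1;0 0 0 0 0 0 1")

```text
time_s: 16.65
position: [0.5269, -0.0702, 0.0993]
tcp_rot: [-0.079, 1.568, 0.079]
contact_force: [0.3, -0.7, -1.5]
grip_width: 0.128
```

```bash
python3 - <<'E'
from h import *
plan([.5266,-.0702,.0983],5.75)
for n in("side",):
  im=capture(n); cv2.imwrite(f"pics/{n}7.png",im[:,:,::-1])
  cv2.imwrite(f"pics/{n}7c.png",cv2.resize(im[140:200,320:380,::-1],None,fx=10,fy=10,interpolation=cv2.INTER_CUBIC))
  print([(np.round(d["point"],1).tolist(),round(d["confidence"],2)) for d in pinpoint("side","green_line")])
# predicted: handle bottom front edge for line z=.080
a=np.radians(5.75);ex=np.array([np.cos(a),np.sin(a),0]);ey=np.array([-np.sin(a),np.cos(a),0])
b=np.array([.5266,-.0702,0])
for z in(.090,.092,.094): print(z,proj("side",[b+.015*ex+.006*ey+[0,0,z],b-.015*ex+.006*ey+[0,0,z]]).round(2).tolist())
for z in(.080,): print("line",proj("side",[b+.025*ex+.004*ey+[0,0,z],b-.025*ex+.004*ey+[0,0,z]]).round(2).tolist())
E
```

```text
t 16.65 pos [526.9 -70.2  99.3] q6 -2.01 F [ 0.3 -0.7 -1.5] grip 0.128
axes now
 [[ 0.001 -0.101  0.995]
 [ 0.     0.995  0.101]
 [-1.     0.     0.001]]
turn deg [ 0.04  0.06 -0.  ] shift mm in tool axes now [ 1.   0.  -0.3] after turn [ 1.   0.  -0.3]
[([284.6, 324.1], 0.72), ([183.4, 348.3], 0.48)]
0.09 [[339.81, 181.62], [351.8, 182.54]]
0.092 [[339.85, 180.94], [351.85, 181.86]]
0.094 [[339.89, 180.26], [351.9, 181.17]]
line [[335.75, 184.28], [355.56, 185.81]]
```

View pics/side7c.png

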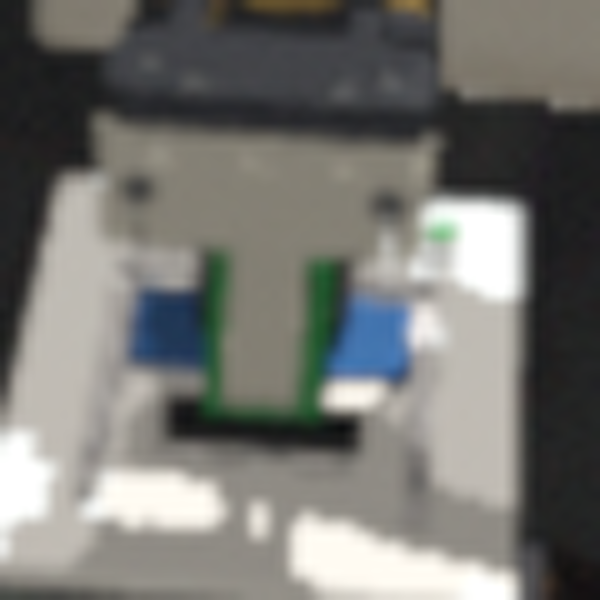

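Request:
jog_arm(increments="0 0 0 1 0 -0.3 1;0 0 0 0 0 0 1;0 0 0 0 0 0 1;0 0 0 0 0 0 1;0 0 0 0 0 0 1")

```text
time_s: 17.17
position: [0.5268, -0.0703, 0.0985]
tcp_rot: [-0.079, 1.568, 0.079]
contact_force: [-0.6, -0.7, -0.1]
grip_width: 0.127
```

```bash
python3 - <<'E'
from h import *
plan([.5266,-.0702,.0983],5.75)
for n in("side","top"):
  im=capture(n); cv2.imwrite(f"pics/{n}8.png",im[:,:,::-1])
for n in(5,6,7,8):
  g=cv2.imread(f"pics/side{n}.png")[:,:,2].astype(int)
  print(n,"col337-338",g[150:196,337:339].mean(1).astype(int).tolist()[14:],"\n  c354",g[164:196,353:355].mean(1).astype(int).tolist())
im=cv2.imread("pics/side8.png")
cv2.imwrite("pics/side8c.png",cv2.resize(im[140:200,320:380],None,fx=10,fy=10,interpolation=cv2.INTER_CUBIC))
E
```

```text
t 17.17 pos [526.8 -70.3  98.5] q6 -2.02 F [-0.6 -0.7 -0.1] grip 0.127
axes now
 [[ 0.002 -0.101  0.995]
 [-0.     0.995  0.101]
 [-1.    -0.     0.002]]
turn deg [0.04 0.09 0.01] shift mm in tool axes now [ 0.2  0.1 -0.2] after turn [ 0.2  0.1 -0.2]
5 col337-338 [42, 73, 116, 118, 64, 30, 26, 24, 24, 26, 24, 23, 27, 30, 35, 37, 39, 34, 34, 31, 42, 116, 200, 231, 234, 226, 196, 151, 143, 143, 143, 144] 
  c354 [23, 24, 44, 103, 116, 60, 26, 24, 23, 22, 23, 22, 24, 25, 34, 42, 45, 49, 42, 31, 29, 33, 71, 118, 140, 142, 157, 219, 251, 255, 255, 255]
6 col337-338 [99, 148, 158, 155, 145, 65, 33, 33, 32, 32, 33, 40, 64, 83, 70, 40, 32, 34, 59, 95, 94, 94, 142, 206, 244, 254, 255, 253, 225, 159, 143, 143] 
  c354 [103, 52, 40, 50, 53, 51, 53, 51, 39, 40, 46, 55, 63, 86, 159, 164, 72, 22, 25, 47, 106, 113, 81, 118, 141, 143, 143, 158, 219, 251, 255, 255]
7 col337-338 [137, 157, 159, 155, 145, 64, 32, 31, 33, 31, 33, 38, 70, 116, 127, 93, 44, 29, 31, 50, 110, 133, 145, 206, 244, 254, 255, 253, 225, 159, 143, 143] 
  c354 [130, 111, 67, 53, 52, 48, 47, 44, 39, 40, 47, 55, 64, 102, 200, 238, 212, 97, 24, 25, 40, 94, 122, 132, 141, 142, 143, 157, 219, 252, 255, 255]
8 col337-338 [145, 164, 160, 155, 145, 64, 32, 31, 34, 33, 32, 37, 70, 117, 136, 110, 50, 31, 30, 44, 97, 133, 153, 206, 244, 254, 255, 253, 225, 160, 143, 143] 
  c354 [131, 120, 91, 57, 54, 49, 45, 46, 39, 41, 45, 54, 63, 101, 199, 239, 215, 114, 35, 24, 34, 77, 123, 142, 143, 143, 142, 157, 219, 252, 255, 255]
```

View pics/side8c.png

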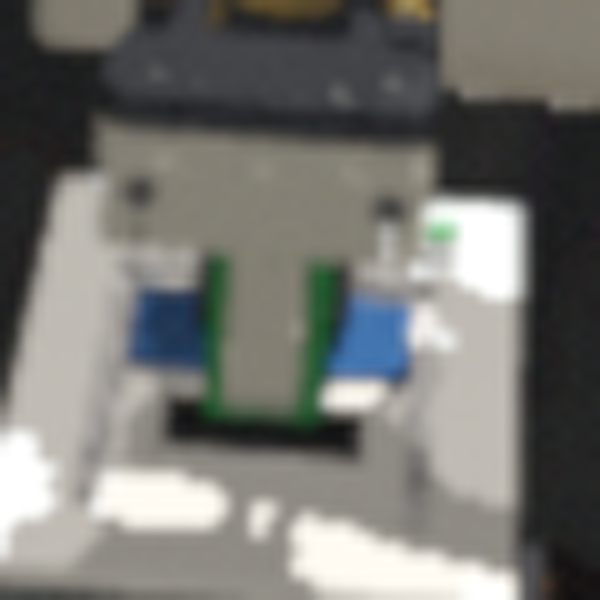

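View pics/side8.png

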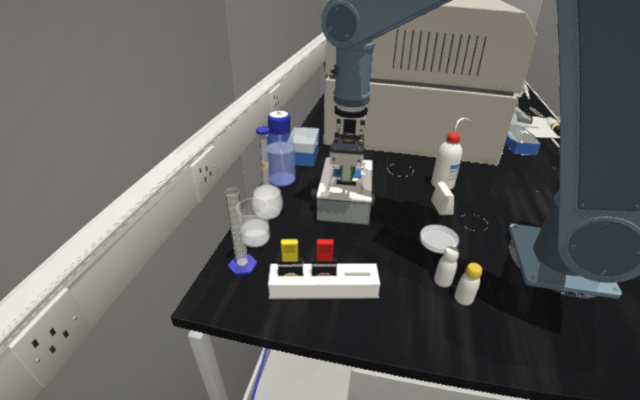

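```bash
python3 - <<'E'
from h import *
a=np.radians(5.75);ex=np.array([np.cos(a),np.sin(a),0]);ey=np.array([-np.sin(a),np.cos(a),0])
def row(col,y,z):
    b=np.array([.5267,-.0701,z])+y*ey; p=proj("side",[b+.03*ex,b-.03*ex]); return np.interp(col,p[:,0],p[:,1])
def cen(n,cols,lo,hi):
    g=cv2.imread(f"pics/side{n}.png")[:,:,2].astype(float)[lo:hi+1,cols].mean(1); w=g-g.min(); return (w*np.arange(lo,hi+1)).sum()/w.sum()
for n,tz,lo,hi in((4,.1736,None,None),(5,.1509,None,None),(6,.1030,182,186)):
    lz=tz-.0863+.068
    for cols in([337,338],[353,354]):
        p=row(np.mean(cols),.004,lz)
        l,h=(int(round(p))-3,int(round(p))+3) if n<6 else (int(round(p))-2,int(round(p))+2)
        print(n,cols,"pred",round(p,2),"obs",round(cen(n,cols,l,h),2))
# photometer top front (+y) edge
g=cv2.imread("pics/side2.png")[:,:,2].astype(int)
for c in(330,345,360): print(c,"front edge pred",round(row(c,.060,.08),2),[(r,g[r,c]) for r in range(190,200)])
E
```

```text
4 [337, 338] pred 157.86 obs 158.85
4 [353, 354] pred 158.99 obs 160.22
5 [337, 338] pred 166.13 obs 166.31
5 [353, 354] pred 167.3 obs 167.66
6 [337, 338] pred 182.85 obs 183.75
6 [353, 354] pred 184.08 obs 184.72
330 front edge pred 196.4 [(190, np.int64(255)), (191, np.int64(255)), (192, np.int64(255)), (193, np.int64(255)), (194, np.int64(255)), (195, np.int64(255)), (196, np.int64(253)), (197, np.int64(218)), (198, np.int64(157)), (199, np.int64(115))]
345 front edge pred 197.48 [(190, np.int64(255)), (191, np.int64(255)), (192, np.int64(255)), (193, np.int64(255)), (194, np.int64(255)), (195, np.int64(255)), (196, np.int64(255)), (197, np.int64(255)), (198, np.int64(229)), (199, np.int64(175))]
360 front edge pred 198.41 [(190, np.int64(245)), (191, np.int64(218)), (192, np.int64(215)), (193, np.int64(248)), (194, np.int64(255)), (195, np.int64(255)), (196, np.int64(255)), (197, np.int64(255)), (198, np.int64(255)), (199, np.int64(239))]
```

Request:
jog_arm(increments="0 0 0 0.2 0 0 1;0 0 0 0 0 0 1;0 0 0 0 0 0 1;0 0 0 0 0 0 1")

```text
time_s: 17.6
position: [0.5268, -0.0703, 0.0983]
tcp_rot: [-0.079, 1.568, 0.079]
contact_force: [-0.1, -0.0, -0.4]
grip_width: 0.127
```

```bash
python3 - <<'E'
from h import *
plan([.5266,-.0702,.0983],5.75)
print(np.round(get_obs()["qd"],4)); print(close_job())
E
```

```text
t 17.6 pos [526.8 -70.3  98.3] q6 -2.02 F [-0.1 -0.  -0.4] grip 0.127
axes now
 [[ 0.002 -0.101  0.995]
 [-0.     0.995  0.101]
 [-1.    -0.     0.002]]
turn deg [0.04 0.1  0.01] shift mm in tool axes now [-0.   0.1 -0.2] after turn [-0.   0.1 -0.2]
[-0.0006 -0.0016  0.0019 -0.0022 -0.0007  0.0014]
the job is handed in; nothing more can be done
None
```

I slid the cover to its stop, took the green paddle from the stand and lowered its plate through the slot. I handed the job in at 17.6 s, with the paddle still gripped at 20 N.

- **Cover:** the top camera measured it 55 mm from the slot, which is fully open. A reaction of about 10 N built up at the stop.
- **Paddle:** at hand-in the TCP was at z = 98.3 mm. With the paddle's starting height of 6 mm and no slip in the grip, the line is level with the 80 mm top and the lower edge is about 12 mm above the chamber floor. It was within 0.1° of upright, the contact force was under 1 N, and the joints were still.
- **Everything else:** in the last full side picture the red and yellow paddles were still in the stand and nothing else appeared moved.

**Checks that disagreed or were weak:**
- The side picture put the line and the photometer's front edge about 0.2–1.2 and 1–1.5 pixels lower than calculated. As both are shifted the same way, I read this as camera calibration error.
- The picture alone confirms the line's height only to about 1–2 mm, so the final height rests mainly on the arm's own readings.
- The arm hid the slot from the top camera during the insertion, so that part was checked only from the side.

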